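# Fasten the backup battery in its tray

## Robot

A 6-joint arm with a two-finger parallel gripper is mounted at the origin on the work surface. World frame = base frame: x ahead of the robot, y to its left, z up, the work surface at z = 0. Lengths are in m, angles in rad, forces in N, time in s.
With the tool pointing down it reaches from about 0.35 to 0.975 m from the base axis. Payload 4.9 kg.
Tool frame: the origin (TCP) lies at the very end of the fingers, on their centre line; the grasp point (between the pads) lies 19 mm behind it; y points along the fingers, z is the direction in which the jaws open and shut, and the axes are right-handed (so a half turn about y gives the same grasp; the last joint's range is limited). The gripper opens to 85 mm and grips with 20 to 120 N. Pads are 22 mm wide; open, the fingers measure 114 mm over their backs; the gripper's body (76 mm by 85 mm) begins 54 mm behind the grasp point. The pads swing forward as they close: fully open they stand 13 mm farther back than shut.
Start: joints at [1.227, 0.053, 1.613, -0, 1.476, -0.119], TCP at [0.139, 0.609, 0.231] pointing down, gripper open.
Joint ranges: [-3.01, 3.01], [-1.01, 2.22], [0.06, 2.58], [-1.02, 4.17], [0.09, 2.62], [-3.14, 3.14]. Speed limits (rad/s): [2.57, 2.57, 3.14, 3.14, 3.14, 3.14].

## Interface

Orientations are given as a rotation vector (axis times angle).
In Python, from station import ctrl gives the robot as it stands.
- The arm moves only by the tool arm_command, never from a script. Its argument "steps" is a list of rows, each a list of 3 entries, a list of its own where there are three numbers: the shift along the tool's x, y, z in m, then the turn, a rotation vector about the tool's x, y, z in degrees, then the opening, from 0 (shut) to 1 (fully open). In form: [[[dx, dy, dz], [ax, ay, az], gripper], ...]. A call has 1 to 5 rows; each row is the pose to reach, as a shift and turn from the pose measured when the call began, along the tool's axes at that moment; what a row does not reach only later rows make up. A row lasts 1/10 s, in which the tool goes at most 50 mm and 8.59 degrees, less where a joint would pass 70% of its speed; a pose out of reach is approached as far as the arm can. A call with a gripper value outside its range is refused whole. The fingers move at their own pace and stop on an object; "force" is the grip in N (left out, the last holds). Time passes only in rows, so rows that repeat a pose let the fingers close. It gives the time, the measured TCP pose, the force and the opening at its end, in the units of the state.
- ctrl.get_obs(): the state, without advancing time (a new reading comes with each control period).
- ctrl.get_image(name): name is "side" or "top"; returns a dict with "img" (400x640x3 uint8, red, green, blue), "camera_matrix" (3x3 intrinsics, pixels), "k1" (the pictures are not rectified: a ray, as slopes to the right and down, at radius r is drawn at 1 + k1 r^2 times it, then the intrinsics apply), "world_from_camera" (4x4, takes a point from camera to world coordinates). Camera axes: x right, y up, looking along -z (the intrinsics and any distortion apply to the point x, -y, -z); pixel columns grow to the right and rows downward; lengths in m; the calibration is good to about 2 mm. A picture is of the moment at which its call begins. There is no depth.
- ctrl.finish_job(): hands the job in, once; it reports no verdict.
Trained networks look in a picture, given as the dict that the camera call returned (one of the last four; its "shot" number tells which), for a name from the list of things; names that differ only in an ending like _2 or _b are one class to them, and where a whole thing is asked for, a point or a joint stands for the part that bears it (a point fixed in the world has none). Each returns a list of dicts, best first, with "confidence" (0 to 1); they miss things now and then, are a little off and sometimes report something else, mostly with a low value. They report only what shows in the picture. A call takes as long as a camera call.
- ctrl.boxes_of(picture, name): "position" ([row, column] in pixels, amid what is visible of it).
The state is a dict: "t": time; "q": joint angles; "dq": joint speeds; "effort": joint torques, N m; "tool_pos": TCP position; "tool_rot": TCP orientation; "contact_force": force on the tool from outside, world axes, zero at the start; "wrist_torque": the same for the moment, N m; "opening": finger opening in m.
Only numpy, scipy, OpenCV 4.12 (cv2) and the standard library are available. Lean on these libraries where they do the work, as an engineer would, in place of code of your own. Each camera call takes 0.05 s, during which the arm holds its last target.

## Task

One of the two backup batteries on the bench is not fastened: its steel hold-down bar stands swung open. Push that bar round over the battery until its slotted end is fully home around the threaded stud, beneath the raised wing nut; then spin the wing nut down (clockwise from above) with repeated pushes of a fingertip against its wings until it is snug on the bar. Use fingertip pressure only, grip and lift nothing, and leave the loose things on the bench where they lie.

Things in the scene. Friction and masses are not known exactly. Their poses are not given: they have to be found in the camera images.
- tray: Grey steel tray, 175 (x) x 150 (y) mm, fixed to the bench, with the unfastened battery: 151 (x) x 98 (y) mm, flat top 97 mm above the bench, terminals up to 108 mm at its +x end. Origin: centre of the underside. Two upright 10 mm threaded studs at x = 0: the bar's pivot at y = -62 mm (top 117 mm high), the wing nut's at y = +62 mm (top 124 mm high).
- hold_down (a joint): Swing of the hold-down bar about the pivot stud, rad: 0 = home at a stop, lying across the battery along the tray's +y with its slot (124 mm from the pivot) around the wing nut's stud; positive = open, anticlockwise from above, free end towards the tray's -x. Starts 0.6 to 1.1 open, stays where left; about 2 N at bar_push moves it.
- bar_push (a point): Push point on the bar: outer (trailing) face of its upright leg, half-way up, 112 mm above the bench. Its y axis runs along the bar to the slotted end; its x axis is the level direction to push home. The pivot axis is 12.5 mm in +x and 58 mm in -y from it.
- bar_end (a point): Middle of the slot in the bar's free end, on the bar's top face, 103 mm above the bench. The bar is steel angle: flat leg 25 mm wide, 4 mm thick, 140 mm long from the pivot, with 2 mm of rubber beneath, just over the battery; upright leg 18 mm high (top 121 mm above the bench) on its trailing edge, from 12 mm behind to 74 mm beyond the pivot, which has a 12 mm high hex nut.
- nut_mid (a point): On the axis of the raised wing nut, 15 mm above its underside (half-way up the wings). Plain steel: hub 20 mm across, 13 mm high; two opposite upright wings, 5 mm thick, reaching 25.5 mm from the axis and from 5 to 25 mm above the underside. x axis along one wing, z up. Snug, its underside is 103 mm above the bench.
- wing_nut (a joint): Turn of the raised wing nut, rad, positive anticlockwise from above. 0 = snug on the bar, at a slightly springy stop, one wing then along the tray's +x. Right-hand thread, rises 0.24 mm per rad. Starts 4.5 to 9 rad up (0.7 to 1.4 turns). Stays where it is left; 1 to 2 N squarely on a wing turns it.
- tray_done: The second, same battery in the same tray, already fastened: bar home and wing nut down, all fixed. Origin at the centre of the tray's underside. Nothing to do here.
- spanner_grip (a point): Loose steel spanner, 160 mm long, lying flat on the bench; this point is in its handle. Leave it alone.
- tape: Loose roll of black tape, 90 mm across, 19 mm high, lying flat; origin at the centre of its underside. Leave it alone.
- carton: Small loose cardboard carton, 95 x 65 x 45 mm; origin at the centre of its underside. Leave it alone.

How it is judged:
By the outcome, as a careful person would: the job done as asked, in the order asked, and still so for the second after the job is handed in, with the robot touching nothing.
It also fails if it takes over 51 s, if anything falls off the work surface, if the arm or the gripper's body presses on something with over 40 N, if the wrist force passes 120 N, or if a joint passes its speed limit or range.

## Working session

There is one attempt and no reset: what is moved stays moved. The work goes in short steps, Python scripts to look and compute and a tool call to move; the robot and the scene stay as the last step left them, time stands still between calls to the robot, and variables do not carry over. Pictures are saved under pics/ and viewed, and the job is handed in when it is done.

Besides the shell and the picture viewer there is one more tool, called after ">>>" as a command line: name --argument value ..., lists and objects as JSON in quotes. arm_command: Moves the arm, as the interface text tells. Its arguments: {"type":"object","properties":{"steps":{"type":"array"},"force":{"type":"number"}},"required":["steps"]}

```bash
ls; mkdir -p pics; cat > h.py <<'E'
import numpy as np, cv2, json
from scipy.spatial.transform import Rotation as R
from station import ctrl
def save(p,name): cv2.imwrite('pics/'+name, cv2.cvtColor(p['img'],cv2.COLOR_RGB2BGR))
def ray(p,rc):
    K=np.array(p['camera_matrix']);T=np.array(p['world_from_camera']);k=p['k1']
    u=(rc[1]-K[0,2])/K[0,0];v=(rc[0]-K[1,2])/K[1,1]
    d=np.hypot(u,v);r=d
    for _ in range(30): r=d/(1+k*r*r)
    s=r/d if d>0 else 1
    D=T[:3,:3]@np.array([u*s,-v*s,-1]);return T[:3,3],D
def atz(p,rc,z):
    o,D=ray(p,rc);return o+D*(z-o[2])/D[2]
def proj(p,X):
    K=np.array(p['camera_matrix']);T=np.array(p['world_from_camera']);k=p['k1']
    c=T[:3,:3].T@(np.array(X)-T[:3,3]);u=c[0]/-c[2];v=-c[1]/-c[2];f=1+k*(u*u+v*v)
    return np.array([v*f*K[1,1]+K[1,2],u*f*K[0,0]+K[0,2]])
E
python3 - <<'E'
from h import *
o=ctrl.get_obs();print({k:np.round(v,3).tolist() for k,v in o.items()})
for n in ['top','side']:
    p=ctrl.get_image(n);save(p,n+'0.png');print(n,np.round(p['world_from_camera'],3).tolist(),np.round(p['camera_matrix'],1).tolist(),p['k1'])
    for t in ['tray','hold_down','bar_push','bar_end','nut_mid','wing_nut','tray_done','spanner_grip','tape','carton']:
        try: print(t,[(np.round(b['position'],1).tolist(),round(b['confidence'],2)) for b in ctrl.boxes_of(p,t)][:4])
        except Exception as e: print(t,e)
E
```

```text
pics
{'t': 0.0, 'q': [1.227, 0.053, 1.614, -0.0, 1.476, -0.119], 'dq': [0.001, -0.0, -0.001, -0.001, -0.001, 0.002], 'effort': [-0.002, -39.369, -37.017, -0.0, 0.007, -0.0], 'tool_pos': [0.139, 0.609, 0.23], 'tool_rot': [-1.566, 0.177, -0.176], 'contact_force': [1.262, 0.095, 0.483], 'wrist_torque': [-0.026, -0.037, 0.004], 'opening': 0.085}
top [[0.016, 0.989, -0.148, 0.401], [-1.0, 0.018, 0.012, 0.008], [0.014, 0.147, 0.989, 1.417], [0.0, 0.0, 0.0, 1.0]] [[458.9, 0.0, 317.5], [0.0, 458.9, 203.9], [0.0, 0.0, 1.0]] -0.10646007989219013
tray []
hold_down [([229.6, 257.6], 0.81), ([153.0, 295.3], 0.21)]
bar_push [([234.2, 256.4], 0.77)]
bar_end [([233.0, 263.3], 0.89)]
nut_mid [([213.5, 236.8], 0.64)]
wing_nut [([214.6, 231.8], 0.64)]
tray_done [([242.3, 356.6], 0.8), ([243.5, 196.1], 0.67)]
spanner_grip [([245.5, 429.9], 0.82)]
tape [([247.2, 197.0], 0.59)]
carton [([151.4, 295.9], 0.81), ([232.2, 259.2], 0.41)]
side [[-0.827, 0.372, -0.422, 0.188], [-0.562, -0.556, 0.613, 0.623], [-0.007, 0.744, 0.668, 0.775], [0.0, 0.0, 0.0, 1.0]] [[415.3, 0.0, 311.3], [0.0, 415.3, 199.6], [0.0, 0.0, 1.0]] -0.08920610382446426
tray [([275.1, 294.7], 0.65)]
hold_down [([265.4, 315.3], 0.69)]
bar_push []
bar_end [([264.0, 312.6], 0.94)]
nut_mid [([210.6, 382.5], 0.65), ([267.6, 267.6], 0.57)]
wing_nut [([268.0, 267.6], 0.47)]
tray_done [([207.9, 385.7], 0.79)]
spanner_grip [([169.8, 410.0], 0.85)]
tape [([383.2, 259.7], 0.98)]
carton [([211.9, 251.2], 0.95)]
```

View pics/top0.png

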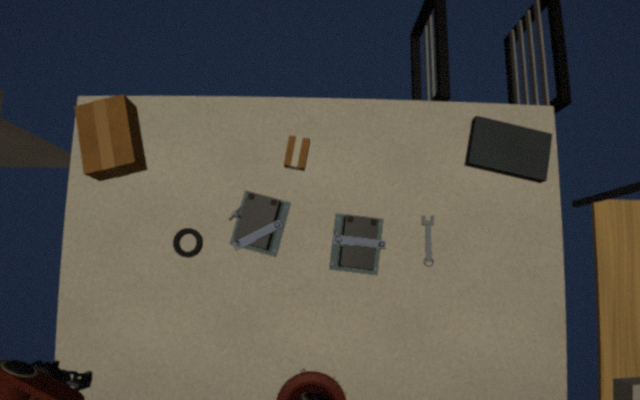

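View pics/side0.png

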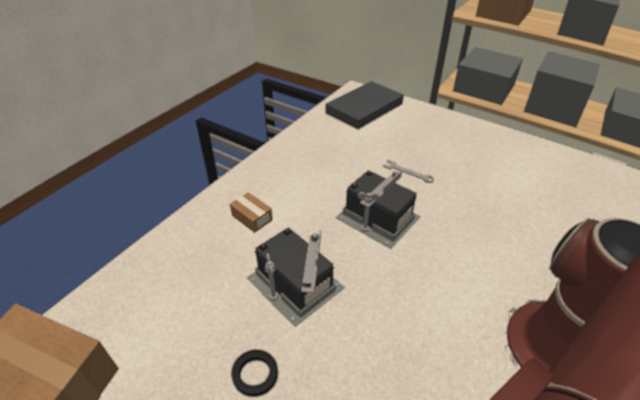

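```bash
python3 - <<'E'
import cv2
a=cv2.imread('pics/top0.png');cv2.imwrite('pics/top0z.png',cv2.resize(a[180:300,170:310],None,fx=5,fy=5,interpolation=cv2.INTER_CUBIC)[:600,:700])
a=cv2.imread('pics/side0.png');cv2.imwrite('pics/side0z.png',cv2.resize(a[210:350,220:400],None,fx=4,fy=4,interpolation=cv2.INTER_CUBIC))
E
```

```text
(no output)
```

View pics/top0z.png

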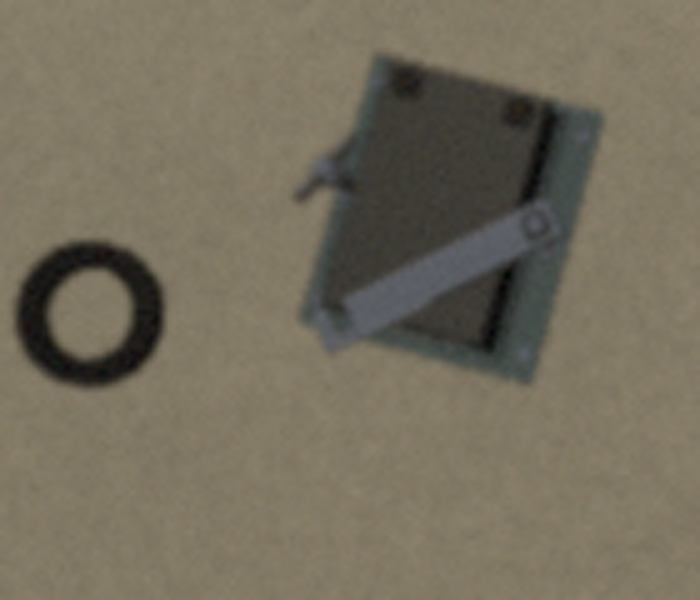

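View pics/side0z.png

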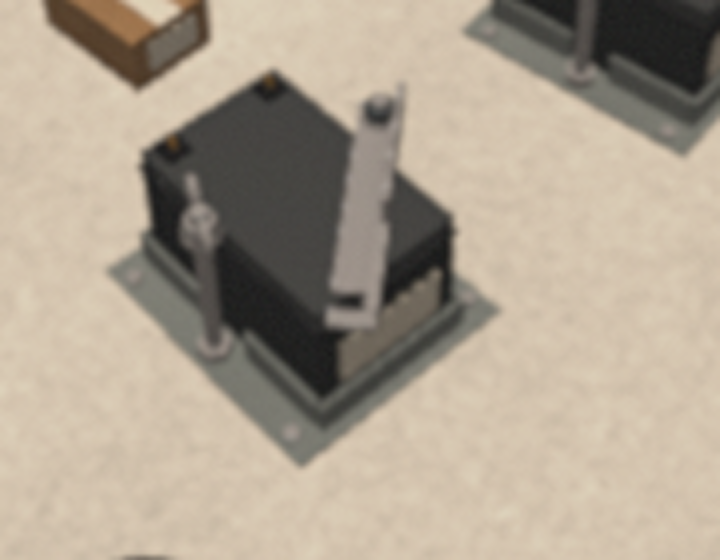

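```bash
cat > fit.py <<'E'
from h import *
from scipy.optimize import least_squares
P={}
import pickle
p={n:ctrl.get_image(n) for n in ['top','side']}
pickle.dump(p,open('p0.pkl','wb'))
zt=lambda x,y:(180+y/5-.4,170+x/5-.4); zs=lambda x,y:(210+y/4-.4,220+x/4-.4)
hx,hy=.0875,.075
obs=[('top',zt(377,55),(hx,hy,.003)),('top',zt(602,110),(hx,-hy,.003)),('top',zt(530,382),(-hx,-hy,.003)),('top',zt(303,318),(-hx,hy,.003)),
('top',zt(537,222),(0,-.062,.116)),
('side',zs(108,270),(hx,hy,.003)),('side',zs(302,465),(-hx,hy,.003)),('side',zs(498,310),(-hx,-hy,.003)),('side',zs(379,103),(0,-.062,.116)),('side',zs(213,345),(0,.062,.003))]
def w(a,X): c,s=np.cos(a[2]),np.sin(a[2]);return np.array([a[0]+c*X[0]-s*X[1],a[1]+s*X[0]+c*X[1],X[2]])
f=lambda a:np.concatenate([proj(p[n],w(a,X))-np.array(rc) for n,rc,X in obs])
r=least_squares(f,[.45,.1,-.25],loss='soft_l1',x_scale=[.01,.01,.1])
print(r.x,np.degrees(r.x[2]));print(np.round(r.fun.reshape(-1,2),1))
for sub in ['top','side']:
    f2=lambda a:np.concatenate([proj(p[n],w(a,X))-np.array(rc) for n,rc,X in obs if n==sub])
    print(sub,least_squares(f2,[.45,.1,-.25],loss='soft_l1',x_scale=[.01,.01,.1]).x)
a=r.x
for nm,X in [('stud',(0,.062,.124)),('pivot',(0,-.062,.117)),('studbase',(0,.062,.003))]:
    W=w(a,X);print(nm,np.round(W,4),[np.round(proj(p[n],W),1) for n in p])
# bar end
for n,rc in [('top',zt(337,312)),('side',zs(350,301))]:
    W=atz(p[n],rc,.103);pv=w(a,(0,-.062,.103));d=W-pv;print('bar',n,np.round(W,4),np.linalg.norm(d),np.arctan2(d[1],d[0])-np.pi/2-a[2])
E
python3 fit.py
```

```text
[ 0.54962145  0.16807892 -0.23764181] -13.615872494428928
[[-0.7 -0.5]
 [ 0.3  0.8]
 [ 0.5  0.4]
 [ 0.9 -1.1]
 [ 0.1 -0.3]
 [-0.7 -1.2]
 [ 0.1 -0.7]
 [-0.7  0.7]
 [-1.1  0. ]
 [ 0.8  0.4]]
top [ 0.5504476   0.16759283 -0.23785603]
side [ 0.5489016   0.16852851 -0.24028328]
stud [0.5642 0.2283 0.124 ] [array([212.8, 234.4]), array([261.8, 269. ])]
pivot [0.535  0.1078 0.117 ] [array([224.1, 276.6]), array([233.9, 314.4])]
studbase [0.5642 0.2283 0.003 ] [array([217.8, 240.8]), array([296.7, 273.2])]
bar top [0.4829 0.2211 0.103 ] 0.12469024423880198 0.6691275247701277
bar side [0.4772 0.2197 0.103 ] 0.12594151800823036 0.7149521096210195
```

```bash
python3 - <<'E'
from h import *
o=ctrl.get_obs();M=R.from_rotvec(o['tool_rot']).as_matrix();print(np.round(M,3),o['tool_pos'])
a=[.5496,.1681,-.238];op=.69
c=lambda t:np.array([np.cos(t),np.sin(t)])
for op in [.9,.69,0]:
    th=np.pi/2+a[2]+op; piv=np.array([.535,.1078]); u=c(th); n=c(th-np.pi/2)
    print(op,'pushpt',piv+58e-3*u-.0125*n,'dir',n, 'yaw n',np.degrees(th-np.pi/2))
E
```

```text
[[ 0.975  0.     0.223]
 [-0.223 -0.     0.975]
 [ 0.    -1.    -0.   ]] [0.13932106 0.60925384 0.23130288]
0.9 pushpt [0.4894881  0.14586464] dir [0.78876442 0.61469561] yaw n 37.92980603766049
0.69 pushpt [0.49842291 0.1545158 ] dir [0.89957537 0.43676556] yaw n 25.897692339913206
0 pushpt [0.53652641 0.16711206] dir [ 0.97181144 -0.23575948] yaw n -13.636395524113592
```

>>> arm_command --steps '[[[0.037,0,-0.033],[0,0,0],0],[[0.074,0,-0.067],[0,0,0],0],[[0.11,0,-0.1],[0,0,0],0],[[0.147,0,-0.133],[0,0,0],0],[[0.184,0,-0.167],[0,0,0],0]]'

```text
t: 1.7
tool_pos: [0.282, 0.4041, 0.2315]
tool_rot: [-1.563, 0.175, -0.176]
contact_force: [0.9, 0.4, 0.1]
opening: 0.0118
```

```bash
cat > st.py <<'E'
from h import *
import sys
A=np.array([.5496,.1681,-.238])
def st():
    o=ctrl.get_obs();c,s=np.cos(A[2]),np.sin(A[2]);d=np.array(o['tool_pos'])[:2]-A[:2]
    tp=np.array([c*d[0]+s*d[1],-s*d[0]+c*d[1],o['tool_pos'][2]])
    f=np.array(o['contact_force']);M=R.from_rotvec(o['tool_rot']).as_matrix()
    print('t',round(o['t'],2),'trayframe mm',np.round(tp*1e3,1),'F tool',np.round(M.T@f,1),'yaw',round(np.degrees(np.arctan2(M[1,0],M[0,0])),2),'open',round(o['opening'],4),'q6',round(o['q'][5],2),'ydown',np.round(M[:,1],3))
    return tp,M
def go(x,y,z):
    tp,M=st();c,s=np.cos(A[2]),np.sin(A[2]);d=np.array([x,y,z])/1e3-tp
    w=np.array([c*d[0]-s*d[1],s*d[0]+c*d[1],d[2]]);print('tool shift',np.round(M.T@w,4).tolist())
if __name__=='__main__':
    if len(sys.argv)>3: go(*map(float,sys.argv[1:4]))
    else: st()
E
python3 st.py -72 -48 231
```

```text
t 1.7 trayframe mm [-315.7  166.3  231.5] F tool [ 0.8 -0.1  0.6] yaw -12.84 open 0.0118 q6 -0.54 ydown [ 0.001  0.    -1.   ]
tool shift [0.2407, 0.0005, -0.2176]
```

>>> arm_command --steps '[[[0.037,0,-0.033],[0,0,0],0],[[0.074,0,-0.067],[0,0,0],0],[[0.111,0,-0.1],[0,0,0],0],[[0.148,0,-0.133],[0,0,0],0],[[0.185,0.02,-0.167],[0,0,0],0]]'

```text
t: 2.2
tool_pos: [0.4255, 0.2023, 0.2164]
tool_rot: [-1.56, 0.171, -0.182]
contact_force: [1.3, 0.3, -0.2]
opening: 0.0001
```

```bash
python3 st.py -72 -48 125
```

```text
t 2.2 trayframe mm [-128.7    4.   216.4] F tool [1.2 0.2 0.6] yaw -12.87 open 0.0001 q6 -1.06 ydown [ 0.007  0.002 -1.   ]
tool shift [0.0553, 0.0915, -0.0531]
```

>>> arm_command --steps '[[[0.025,0.02,-0.024],[0,0,0],0],[[0.055,0.04,-0.053],[0,0,0],0],[[0.055,0.07,-0.053],[0,0,0],0],[[0.055,0.091,-0.053],[0,0,0],0],[[0.055,0.091,-0.053],[0,0,0],0]]'

```text
t: 2.7
tool_pos: [0.4656, 0.1378, 0.1218]
tool_rot: [-1.562, 0.177, -0.177]
contact_force: [-0.7, -0.9, 0.0]
opening: 0.0004
```

```bash
python3 - <<'E'
from h import *
for n,(r0,r1,c0,c1) in {'side':(190,330,220,400),'top':(170,290,200,340)}.items():
    p=ctrl.get_image(n);im=cv2.cvtColor(p['img'],cv2.COLOR_RGB2BGR)[r0:r1,c0:c1];cv2.imwrite(f'pics/{n}1z.png',cv2.resize(im,None,fx=4,fy=4,interpolation=cv2.INTER_CUBIC))
    print(proj(p,ctrl.get_obs()['tool_pos'])-[r0,c0])
E
python3 st.py -59 -38 106
```

```text
[ 64.01734641 113.64578146]
[77.32697763 64.74939153]
t 2.8 trayframe mm [-72.3 -47.8 125.9] F tool [ 0.2 -0.4 -0.6] yaw -12.86 open 0.0004 q6 -1.21 ydown [ 0.007  0.002 -1.   ]
tool shift [0.0133, 0.02, 0.0095]
```

View pics/side1z.png

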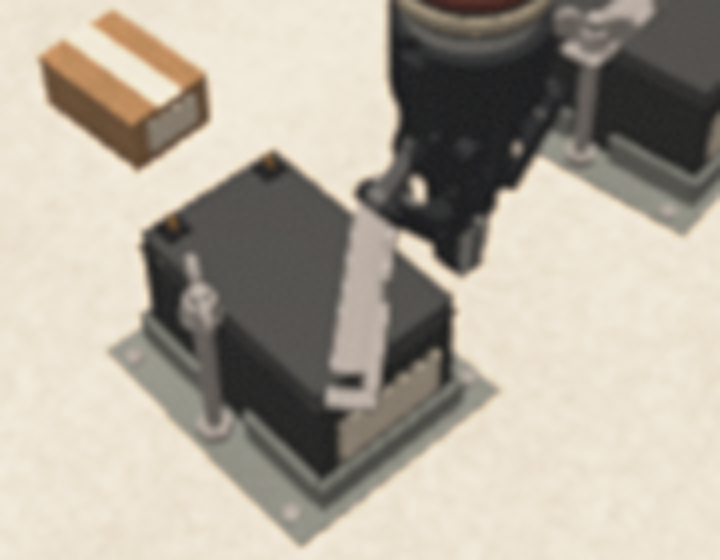

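View pics/top1z.png

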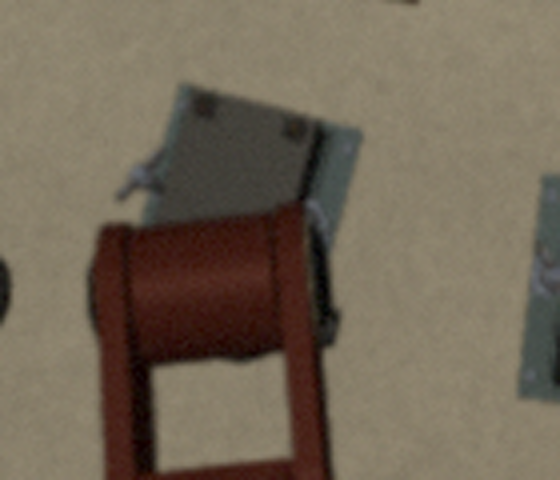

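>>> arm_command --steps '[[[0,0.02,0],[0,0,0],0],[[0.007,0.02,0.006],[0,0,0],0],[[0.014,0.02,0.012],[0,0,0],0],[[0.021,0.02,0.018],[0,0,0],0],[[0.028,0.02,0.024],[0,0,0],0]]'

```text
t: 3.3
tool_pos: [0.5016, 0.1568, 0.1071]
tool_rot: [-1.56, 0.17, -0.181]
contact_force: [-4.1, -0.4, 2.5]
opening: 0.0002
```

```bash
python3 st.py -25 -10 106
```

```text
t 3.3 trayframe mm [-44.  -22.3 107.1] F tool [-3.9 -2.5 -1.3] yaw -12.83 open 0.0002 q6 -1.19 ydown [ 0.007  0.003 -1.   ]
tool shift [0.0192, 0.0013, 0.012]
```

>>> arm_command --steps '[[[0.005,0.001,0.004],[0,0,0],0],[[0.01,0.001,0.008],[0,0,0],0],[[0.015,0.001,0.012],[0,0,0],0],[[0.018,0.001,0.012],[0,0,0],0],[[0.02,0.001,0.012],[0,0,0],0]]'

```text
t: 3.8
tool_pos: [0.5239, 0.1647, 0.1062]
tool_rot: [-1.558, 0.171, -0.181]
contact_force: [-1.9, 2.5, 1.0]
opening: -0.0001
```

```bash
python3 st.py -25 -10 106;  python3 - <<'E'
from h import *
for n,(r0,r1,c0,c1) in {'side':(190,330,220,400)}.items():
    p=ctrl.get_image(n);im=cv2.cvtColor(p['img'],cv2.COLOR_RGB2BGR)[r0:r1,c0:c1];cv2.imwrite(f'pics/{n}2z.png',cv2.resize(im,None,fx=4,fy=4,interpolation=cv2.INTER_CUBIC))
E
```

```text
t 3.8 trayframe mm [-24.1  -9.3 106.2] F tool [-2.4 -1.   2. ] yaw -12.82 open -0.0001 q6 -1.18 ydown [ 0.007  0.004 -1.   ]
tool shift [-0.0009, 0.0002, -0.0006]
```

View pics/side2z.png

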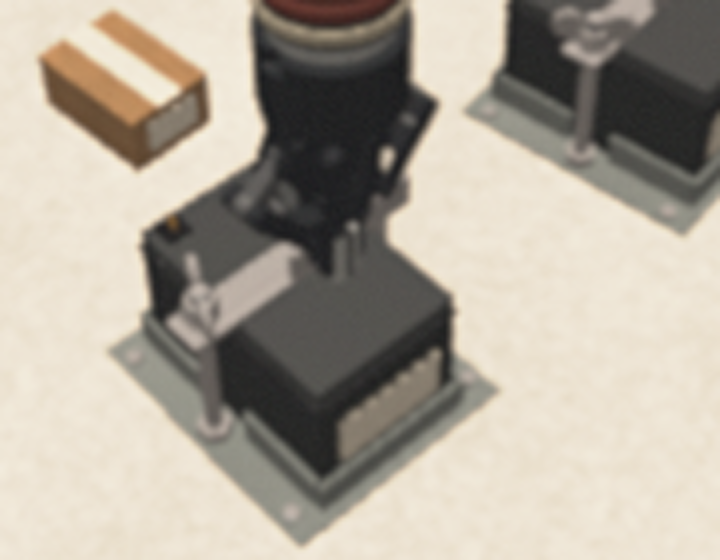

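>>> arm_command --steps '[[[0.0015,0,0],[0,0,0],0],[[0.003,0,0],[0,0,0],0],[[0.003,0,0],[0,0,0],0]]'

```text
t: 4.15
tool_pos: [0.5248, 0.1644, 0.1062]
tool_rot: [-1.558, 0.175, -0.176]
contact_force: [-11.3, 3.3, 6.3]
opening: 0.0002
```

```bash
python3 st.py
```

```text
t 4.15 trayframe mm [-23.3  -9.5 106.2] F tool [-11.8  -6.3   0.7] yaw -12.84 open 0.0002 q6 -1.18 ydown [ 0.001  0.005 -1.   ]
```

>>> arm_command --steps '[[[0.003,0,0],[0,0,0],0],[[0.0045,0,0],[0,0,0],0]]'

```text
t: 4.35
tool_pos: [0.5248, 0.1644, 0.1062]
tool_rot: [-1.558, 0.185, -0.167]
contact_force: [-23.1, 3.7, 14.5]
opening: -0.0
```

```bash
python3 st.py
```

```text
t 4.35 trayframe mm [-23.2  -9.5 106.2] F tool [-23.5 -14.2  -1.5] yaw -12.83 open -0.0 q6 -1.19 ydown [-0.011  0.007 -1.   ]
```

>>> arm_command --steps '[[[-0.01,0,0],[0,0,0],0],[[-0.03,0,0],[0,0,0],0],[[-0.06,-0.04,0],[0,0,0],0],[[-0.11,-0.05,0],[0,0,0],0],[[-0.11,-0.05,0],[0,0,0],0]]'

```text
t: 4.85
tool_pos: [0.4163, 0.1893, 0.1599]
tool_rot: [-1.556, 0.179, -0.169]
contact_force: [0.5, -0.2, -0.1]
opening: -0.0001
```

```bash
python3 st.py;  python3 - <<'E'
from h import *
import pickle
ps={}
for n,(r0,r1,c0,c1) in {'side':(220,320,230,350),'top':(180,270,210,310)}.items():
    p=ctrl.get_image(n);ps[n]=p;im=cv2.cvtColor(p['img'],cv2.COLOR_RGB2BGR)[r0:r1,c0:c1];cv2.imwrite(f'pics/{n}3z.png',cv2.resize(im,None,fx=6,fy=6,interpolation=cv2.INTER_CUBIC))
    for t in ['nut_mid','bar_end']: print(n,t,[(np.round(b['position'],1),round(b['confidence'],2)) for b in ctrl.boxes_of(p,t)])
pickle.dump(ps,open('p3.pkl','wb'))
E
```

```text
t 4.85 trayframe mm [-134.5  -10.9  159.9] F tool [ 0.5  0.1 -0.1] yaw -12.71 open -0.0001 q6 -1.09 ydown [-0.006  0.008 -1.   ]
side nut_mid [(array([268.9, 266.8]), 0.43)]
side bar_end [(array([254.3, 295.2]), 0.93)]
top nut_mid [(array([214.1, 258.4]), 0.74), (array([216.9, 236.1]), 0.54)]
top bar_end [(array([221.9, 261.4]), 0.73)]
```

View pics/side3z.png

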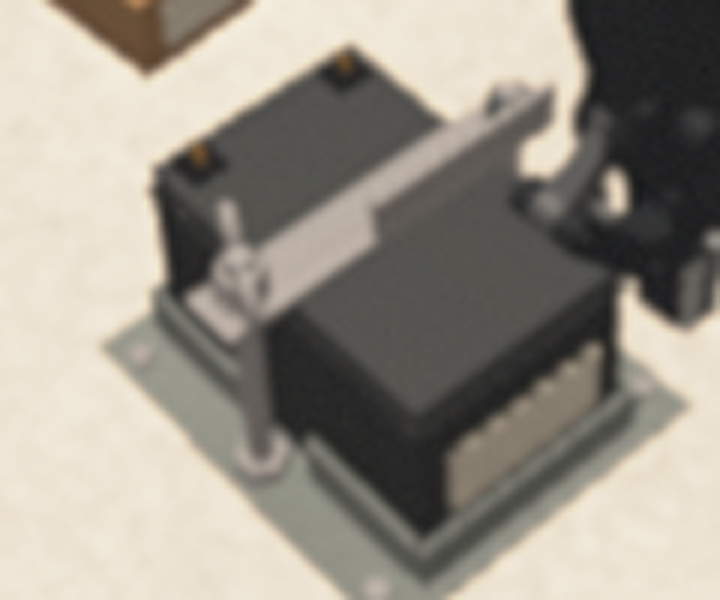

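View pics/top3z.png

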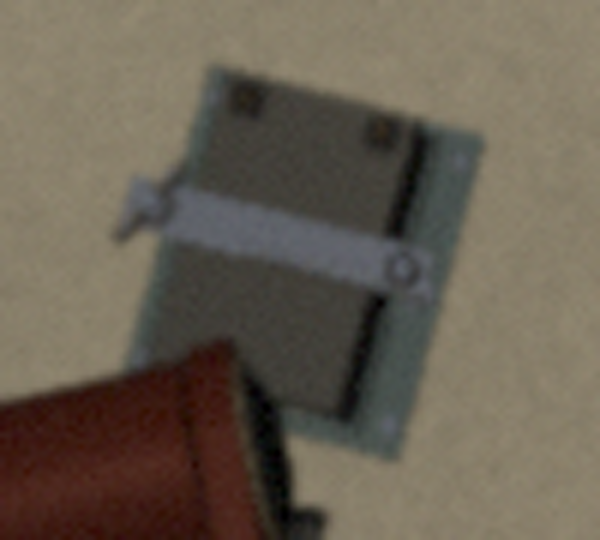

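```bash
python3 - <<'E'
import pickle,sys
from h import *
A=np.array([.5496,.1681,-.238])
ps=pickle.load(open('p3.pkl','rb'))
W=lambda x,y,z:np.array([A[0]+np.cos(A[2])*x-np.sin(A[2])*y,A[1]+np.sin(A[2])*x+np.cos(A[2])*y,z])
for n,(r0,r1,c0,c1) in {'side':(240,300,245,305),'top':(190,235,215,260)}.items():
    p=ps[n];im=cv2.cvtColor(p['img'],cv2.COLOR_RGB2BGR)[r0:r1,c0:c1];f=6
    im=cv2.resize(im,None,fx=f,fy=f,interpolation=cv2.INTER_CUBIC);tiles=[im]
    for deg in [-20,-35,-50]:
        t=np.radians(deg);j=im.copy()
        for s in (1,-1):
            pts=[W(s*np.cos(t)*r,.062+s*np.sin(t)*r,z) for r,z in [(8,.110),(25.5,.110),(25.5,.130),(8,.130)] for r in [r/1e3]]
            q=[proj(p,x)-[r0,c0] for x in pts];q=np.array([[(b[1]+.5)*f,(b[0]+.5)*f] for b in q],int)
            cv2.polylines(j,[q],True,(0,0,255) if s>0 else (255,0,0),1)
        tiles.append(j)
    o=np.vstack([np.hstack(tiles[:2]),np.hstack(tiles[2:])]);cv2.imwrite(f'pics/w3{n}.png',cv2.resize(o,None,fx=min(1,580/o.shape[0]),fy=min(1,580/o.shape[0])))
E
```

```text
(no output)
```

View pics/w3side.png

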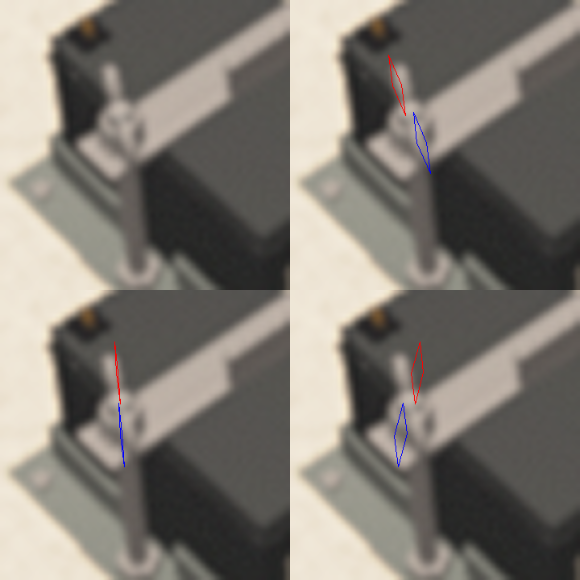

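View pics/w3top.png

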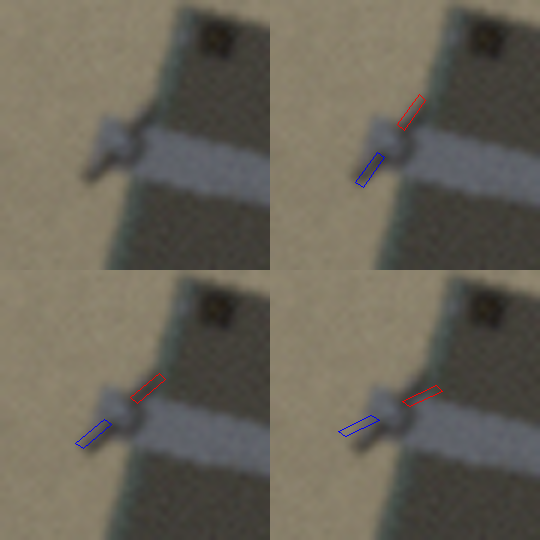

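```bash
python3 st.py -50 40 115;  python3 st.py -50 40 150
```

```text
t 5.15 trayframe mm [-131.8  -11.5  157. ] F tool [0.5 1.1 0.2] yaw -12.89 open -0.0 q6 -1.09 ydown [-0.012  0.006 -1.   ]
tool shift [0.083, 0.0411, 0.0502]
t 5.15 trayframe mm [-131.8  -11.5  157. ] F tool [0.5 1.1 0.2] yaw -12.89 open -0.0 q6 -1.09 ydown [-0.012  0.006 -1.   ]
tool shift [0.0825, 0.0061, 0.0504]
```

>>> arm_command --steps '[[[0.035,0.003,0.025],[0,0,0],0],[[0.07,0.006,0.05],[0,0,0],0],[[0.083,0.025,0.05],[0,0,0],0],[[0.083,0.041,0.05],[0,0,0],0],[[0.083,0.041,0.05],[0,0,0],0]]'

```text
t: 5.65
tool_pos: [0.5081, 0.2175, 0.1107]
tool_rot: [-1.562, 0.193, -0.162]
contact_force: [-1.0, 0.3, -1.3]
opening: 0.0003
```

```bash
cat > orb.py <<'E'
from st import *
# usage: orb.py R z a1 a2 ...
def orb(Rr,z,al):
    tp,M=st();c,s=np.cos(A[2]),np.sin(A[2])
    r=tp[:2]*1e3-[0,62];print('now R',np.round(np.hypot(*r),1),'alpha',np.round(np.degrees(np.arctan2(r[1],r[0])),1))
    out=[]
    for a in al:
        t=np.radians(a);d=np.array([Rr*np.cos(t),62+Rr*np.sin(t),z])/1e3-tp
        w=np.array([c*d[0]-s*d[1],s*d[0]+c*d[1],d[2]]);out.append([np.round(M.T@w,3).tolist(),[0,0,0],0])
    print(json.dumps(out))
v=list(map(float,sys.argv[1:]));orb(v[0],v[1],v[2:])
E
python3 orb.py 29 115 205 185 165 145 125
```

```text
t 5.65 trayframe mm [-52.   38.2 110.7] F tool [-1.   1.3  0. ] yaw -12.94 open 0.0003 q6 -1.08 ydown [-0.02   0.004 -1.   ]
now R 57.2 alpha -155.4
[[[0.026, -0.005, 0.011], [0, 0, 0], 0], [[0.023, -0.005, 0.021], [0, 0, 0], 0], [[0.024, -0.005, 0.031], [0, 0, 0], 0], [[0.029, -0.005, 0.04], [0, 0, 0], 0], [[0.036, -0.005, 0.047], [0, 0, 0], 0]]
```

>>> arm_command --steps '[[[0.026,-0.005,0.011],[0,0,-1.2],0],[[0.023,-0.005,0.021],[0,0,-1.2],0],[[0.024,-0.005,0.031],[0,0,-1.2],0],[[0.029,-0.005,0.04],[0,0,-1.2],0],[[0.036,-0.005,0.047],[0,0,-1.2],0]]'

```text
t: 6.15
tool_pos: [0.5534, 0.2562, 0.115]
tool_rot: [-1.564, 0.176, -0.177]
contact_force: [-1.5, -0.0, 0.2]
opening: 0.0001
```

```bash
python3 orb.py 29 115 125 105 85 65 45;python3 - <<'E'
from h import *
for n,(r0,r1,c0,c1) in {'side':(190,330,220,400)}.items():
    p=ctrl.get_image(n);im=cv2.cvtColor(p['img'],cv2.COLOR_RGB2BGR)[r0:r1,c0:c1];cv2.imwrite(f'pics/{n}4z.png',cv2.resize(im,None,fx=4,fy=4,interpolation=cv2.INTER_CUBIC))
E
```

```text
t 6.15 trayframe mm [-17.1  86.5 115. ] F tool [-1.5 -0.2 -0.4] yaw -12.88 open 0.0001 q6 -1.03 ydown [ 0. -0. -1.]
now R 29.8 alpha 124.9
[[[0.0, 0.0, -0.001], [0, 0, 0], 0], [[0.01, 0.0, 0.003], [0, 0, 0], 0], [[0.02, 0.0, 0.004], [0, 0, 0], 0], [[0.029, 0.0, 0.001], [0, 0, 0], 0], [[0.038, 0.0, -0.004], [0, 0, 0], 0]]
```

View pics/side4z.png

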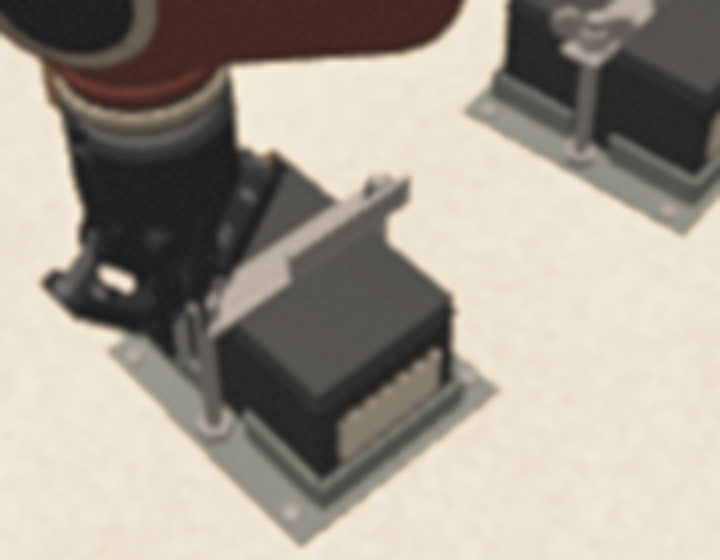

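```bash
python3 orb.py 28.5 115 105 85 65 45 25
```

```text
t 6.2 trayframe mm [-15.7  87.2 115.3] F tool [-0.3 -0.9  0. ] yaw -12.89 open -0.0 q6 -1.03 ydown [ 0.002  0.    -1.   ]
now R 29.7 alpha 121.8
[[[0.008, 0.0, 0.002], [0, 0, 0], 0], [[0.018, 0.0, 0.003], [0, 0, 0], 0], [[0.028, 0.0, 0.0], [0, 0, 0], 0], [[0.036, 0.0, -0.006], [0, 0, 0], 0], [[0.041, 0.0, -0.014], [0, 0, 0], 0]]
```

>>> arm_command --steps '[[[0.008,0.0,0.002],[0,0,0],0],[[0.018,0.0,0.003],[0,0,0],0],[[0.028,0.0,0.0],[0,0,0],0],[[0.036,0.0,-0.006],[0,0,0],0],[[0.041,0.0,-0.014],[0,0,0],0]]'

```text
t: 6.7
tool_pos: [0.5929, 0.2331, 0.1156]
tool_rot: [-1.562, 0.175, -0.179]
contact_force: [-0.4, 0.0, -0.5]
opening: 0.0004
```

```bash
python3 orb.py 28.5 115 5 -15 -35 -55 -75;python3 - <<'E'
from h import *
for n,(r0,r1,c0,c1) in {'side':(190,330,220,400)}.items():
    p=ctrl.get_image(n);im=cv2.cvtColor(p['img'],cv2.COLOR_RGB2BGR)[r0:r1,c0:c1];cv2.imwrite(f'pics/{n}5z.png',cv2.resize(im,None,fx=4,fy=4,interpolation=cv2.INTER_CUBIC))
E
```

```text
t 6.7 trayframe mm [ 26.7  73.4 115.6] F tool [-0.4  0.5 -0.1] yaw -12.92 open 0.0004 q6 -1.09 ydown [ 0.003  0.001 -1.   ]
now R 29.1 alpha 23.1
[[[0.002, 0.001, -0.009], [0, 0, 0], 0], [[0.001, 0.001, -0.019], [0, 0, 0], 0], [[-0.004, 0.001, -0.028], [0, 0, 0], 0], [[-0.011, 0.001, -0.035], [0, 0, 0], 0], [[-0.02, 0.0, -0.039], [0, 0, 0], 0]]
```

View pics/side5z.png

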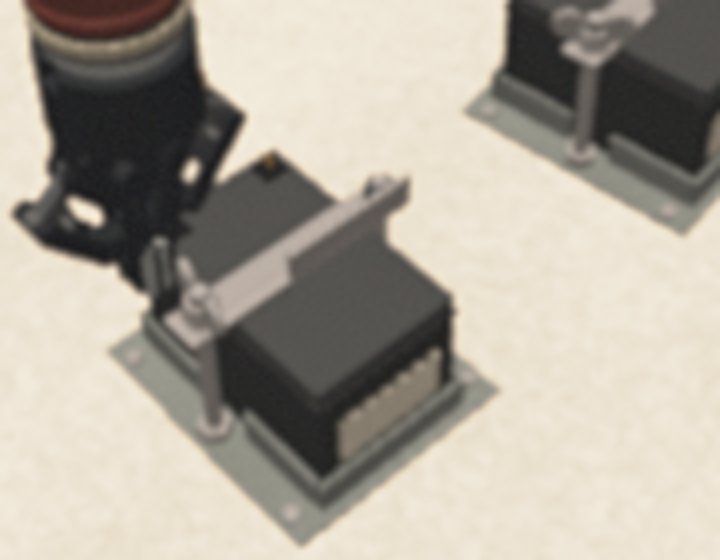

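>>> arm_command --steps '[[[0.002,0.001,-0.009],[0,0,0],0],[[0.001,0.001,-0.019],[0,0,0],0],[[-0.004,0.001,-0.028],[0,0,0],0],[[-0.011,0.001,-0.035],[0,0,0],0],[[-0.02,0.0,-0.039],[0,0,0],0]]'

```text
t: 7.25
tool_pos: [0.564, 0.1972, 0.1153]
tool_rot: [-1.564, 0.176, -0.181]
contact_force: [1.2, -0.9, 0.4]
opening: -0.0003
```

```bash
python3 orb.py 28.5 115 -90 -100 -110 -120 -130;python3 - <<'E'
from h import *
for n,(r0,r1,c0,c1) in {'side':(190,330,220,400)}.items():
    p=ctrl.get_image(n);im=cv2.cvtColor(p['img'],cv2.COLOR_RGB2BGR)[r0:r1,c0:c1];cv2.imwrite(f'pics/{n}6z.png',cv2.resize(im,None,fx=4,fy=4,interpolation=cv2.INTER_CUBIC))
E
```

```text
t 7.25 trayframe mm [  7.1  31.7 115.3] F tool [ 1.4 -0.4 -0.6] yaw -13.01 open -0.0003 q6 -1.13 ydown [ 0.003 -0.001 -1.   ]
now R 31.1 alpha -76.8
[[[-0.007, 0.0, 0.002], [0, 0, 0], 0], [[-0.012, 0.0, 0.002], [0, 0, 0], 0], [[-0.017, 0.0, 0.004], [0, 0, 0], 0], [[-0.021, 0.0, 0.006], [0, 0, 0], 0], [[-0.025, 0.0, 0.009], [0, 0, 0], 0]]
```

View pics/side6z.png

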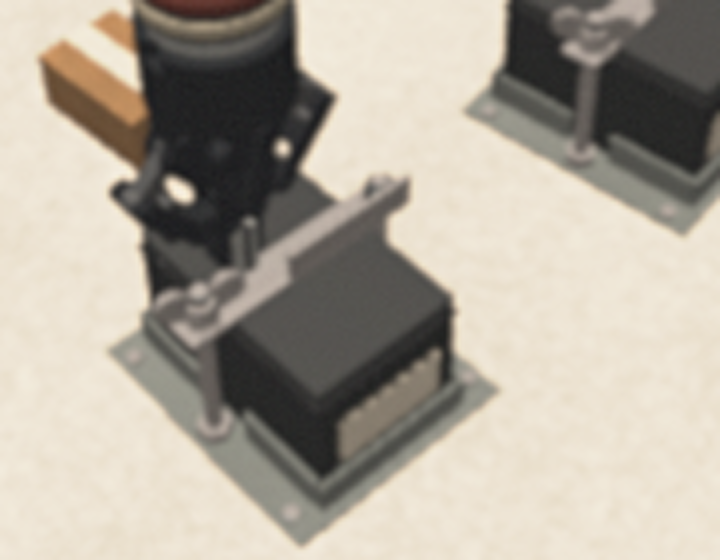

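>>> arm_command --steps '[[[-0.007,0.0,0.002],[0,0,0],0],[[-0.012,0.0,0.002],[0,0,0],0],[[-0.017,0.0,0.004],[0,0,0],0],[[-0.021,0.0,0.006],[0,0,0],0],[[-0.025,0.0,0.009],[0,0,0],0]]'

```text
t: 7.8
tool_pos: [0.5398, 0.2122, 0.1152]
tool_rot: [-1.565, 0.177, -0.179]
contact_force: [-0.1, -0.9, 0.7]
opening: -0.0002
```

```bash
python3 orb.py 28.5 115 -135 -140 -145 -150 -155;python3 - <<'E'
from h import *
for n,(r0,r1,c0,c1) in {'side':(190,330,220,400)}.items():
    p=ctrl.get_image(n);im=cv2.cvtColor(p['img'],cv2.COLOR_RGB2BGR)[r0:r1,c0:c1];cv2.imwrite(f'pics/{n}7z.png',cv2.resize(im,None,fx=4,fy=4,interpolation=cv2.INTER_CUBIC))
E
```

```text
t 7.8 trayframe mm [-19.9  40.5 115.2] F tool [ 0.1 -0.7 -0.9] yaw -12.96 open -0.0002 q6 -1.1 ydown [ 0.001 -0.001 -1.   ]
now R 29.3 alpha -132.8
[[[-0.0, 0.0, 0.001], [0, 0, 0], 0], [[-0.002, 0.0, 0.003], [0, 0, 0], 0], [[-0.003, 0.0, 0.005], [0, 0, 0], 0], [[-0.005, 0.0, 0.007], [0, 0, 0], 0], [[-0.006, 0.0, 0.009], [0, 0, 0], 0]]
```

View pics/side7z.png

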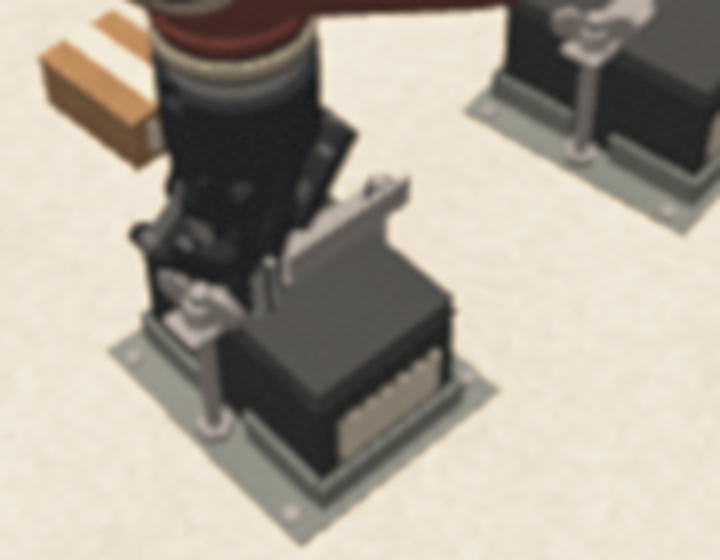

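>>> arm_command --steps '[[[-0.001,0.0,0.002],[0,0,0],0],[[-0.003,0.0,0.004],[0,0,0],0],[[-0.004,0.0,0.006],[0,0,0],0],[[-0.005,0.0,0.008],[0,0,0],0],[[-0.006,0.0,0.01],[0,0,0],0]]'

```text
t: 8.35
tool_pos: [0.5357, 0.224, 0.115]
tool_rot: [-1.564, 0.177, -0.178]
contact_force: [1.1, -1.0, -0.3]
opening: -0.0001
```

```bash
python3 orb.py 28.5 115 -160 -165 -170 -175 -180;python3 - <<'E'
from h import *
for n,(r0,r1,c0,c1) in {'side':(190,330,220,400)}.items():
    p=ctrl.get_image(n);im=cv2.cvtColor(p['img'],cv2.COLOR_RGB2BGR)[r0:r1,c0:c1];cv2.imwrite(f'pics/{n}8z.png',cv2.resize(im,None,fx=4,fy=4,interpolation=cv2.INTER_CUBIC))
E
```

```text
t 8.35 trayframe mm [-26.7  51.  115. ] F tool [ 1.3  0.3 -0.8] yaw -12.95 open -0.0001 q6 -1.08 ydown [ 0.    -0.001 -1.   ]
now R 28.9 alpha -157.6
[[[-0.0, 0.0, 0.001], [0, 0, 0], 0], [[-0.001, 0.0, 0.004], [0, 0, 0], 0], [[-0.001, 0.0, 0.006], [0, 0, 0], 0], [[-0.002, 0.0, 0.009], [0, 0, 0], 0], [[-0.002, 0.0, 0.011], [0, 0, 0], 0]]
```

View pics/side8z.png

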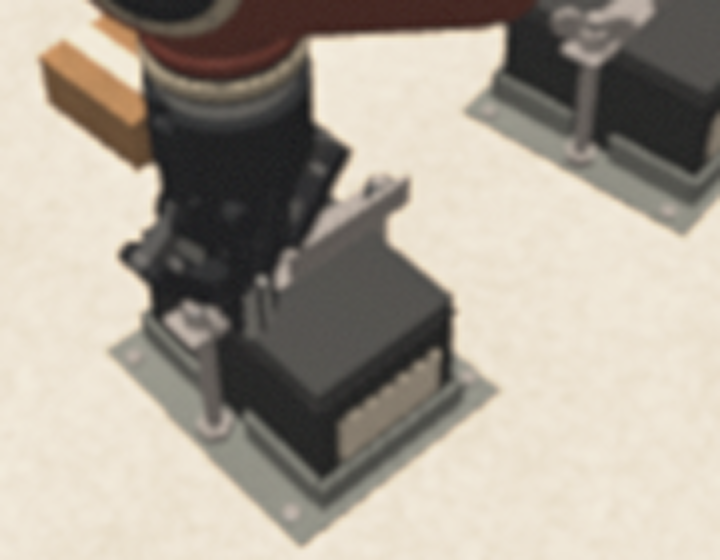

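>>> arm_command --steps '[[[0.0,0.0,0.002],[0,0,0],0],[[-0.001,0.0,0.004],[0,0,0],0],[[-0.001,0.0,0.006],[0,0,0],0],[[-0.002,0.0,0.008],[0,0,0],0],[[-0.002,0.0,0.01],[0,0,0],0]]'

```text
t: 8.9
tool_pos: [0.5357, 0.2348, 0.115]
tool_rot: [-1.564, 0.177, -0.177]
contact_force: [-0.9, -0.3, -0.2]
opening: 0.0001
```

```bash
python3 orb.py 28.5 115 175 170 165 160 155;python3 - <<'E'
from h import *
for n,(r0,r1,c0,c1) in {'side':(190,330,220,400)}.items():
    p=ctrl.get_image(n);im=cv2.cvtColor(p['img'],cv2.COLOR_RGB2BGR)[r0:r1,c0:c1];cv2.imwrite(f'pics/{n}9z.png',cv2.resize(im,None,fx=4,fy=4,interpolation=cv2.INTER_CUBIC))
E
```

```text
t 8.9 trayframe mm [-29.2  61.6 115. ] F tool [-0.8  0.2 -0.5] yaw -12.93 open 0.0001 q6 -1.06 ydown [-0. -0. -1.]
now R 29.3 alpha -179.1
[[[0.001, -0.0, 0.003], [0, 0, 0], 0], [[0.001, -0.0, 0.005], [0, 0, 0], 0], [[0.002, -0.0, 0.008], [0, 0, 0], 0], [[0.003, -0.0, 0.01], [0, 0, 0], 0], [[0.004, -0.0, 0.012], [0, 0, 0], 0]]
```

View pics/side9z.png

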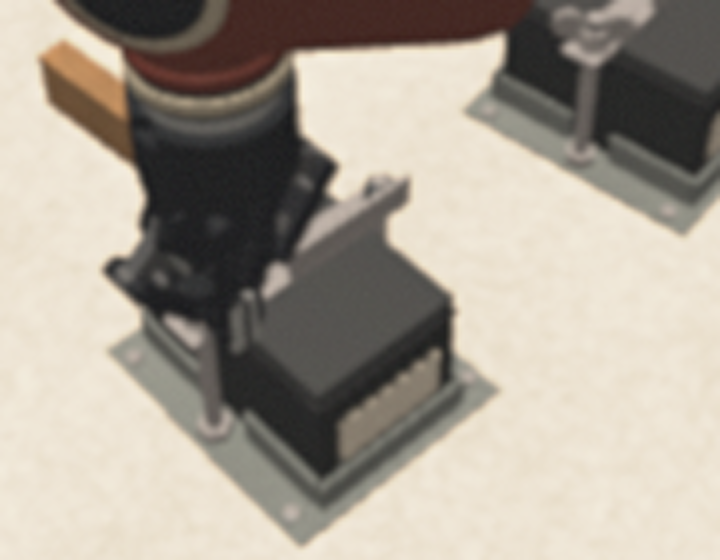

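```bash
python3 orb.py 28.5 115 162 144 126 108 90
```

```text
t 8.95 trayframe mm [-29.2  61.8 115. ] F tool [-1.1  0.4 -0.6] yaw -12.92 open -0.0002 q6 -1.06 ydown [-0.  0. -1.]
now R 29.2 alpha -179.6
[[[0.002, 0.0, 0.009], [0, 0, 0], 0], [[0.006, 0.0, 0.017], [0, 0, 0], 0], [[0.013, 0.0, 0.023], [0, 0, 0], 0], [[0.021, 0.0, 0.027], [0, 0, 0], 0], [[0.03, 0.0, 0.028], [0, 0, 0], 0]]
```

>>> arm_command --steps '[[[0.002,0.0,0.009],[0,0,0],0],[[0.006,0.0,0.017],[0,0,0],0],[[0.013,0.0,0.023],[0,0,0],0],[[0.021,0.0,0.027],[0,0,0],0],[[0.03,0.0,0.028],[0,0,0],0]]'

```text
t: 9.45
tool_pos: [0.572, 0.2562, 0.1149]
tool_rot: [-1.563, 0.177, -0.176]
contact_force: [-2.0, 1.7, -0.1]
opening: -0.0001
```

```bash
python3 orb.py 28.5 115 80 70 60 50 40;python3 - <<'E'
from h import *
for n,(r0,r1,c0,c1) in {'side':(190,330,220,400)}.items():
    p=ctrl.get_image(n);im=cv2.cvtColor(p['img'],cv2.COLOR_RGB2BGR)[r0:r1,c0:c1];cv2.imwrite(f'pics/{n}10z.png',cv2.resize(im,None,fx=4,fy=4,interpolation=cv2.INTER_CUBIC))
E
```

```text
t 9.45 trayframe mm [  1.   90.9 114.9] F tool [-2.4  0.1  1.2] yaw -12.89 open -0.0001 q6 -1.04 ydown [-0.  0. -1.]
now R 28.9 alpha 87.9
[[[0.004, -0.0, -0.001], [0, 0, 0], 0], [[0.009, -0.0, -0.002], [0, 0, 0], 0], [[0.013, -0.0, -0.004], [0, 0, 0], 0], [[0.017, -0.0, -0.007], [0, 0, 0], 0], [[0.021, -0.0, -0.011], [0, 0, 0], 0]]
```

View pics/side10z.png

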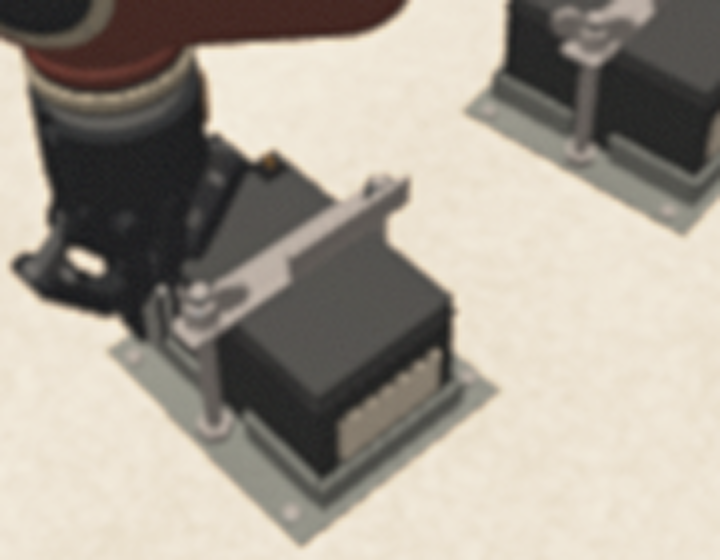

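>>> arm_command --steps '[[[0.004,0.0,-0.001],[0,0,0],0],[[0.009,0.0,-0.002],[0,0,0],0],[[0.013,0.0,-0.004],[0,0,0],0],[[0.017,0.0,-0.007],[0,0,0],0],[[0.021,0.0,-0.011],[0,0,0],0]]'

```text
t: 10.0
tool_pos: [0.5918, 0.2399, 0.1154]
tool_rot: [-1.563, 0.176, -0.179]
contact_force: [-0.5, 1.0, -0.1]
opening: 0.0001
```

```bash
python3 orb.py 28.5 115 36 32 28 24 20;python3 - <<'E'
from h import *
for n,(r0,r1,c0,c1) in {'side':(190,330,220,400)}.items():
    p=ctrl.get_image(n);im=cv2.cvtColor(p['img'],cv2.COLOR_RGB2BGR)[r0:r1,c0:c1];cv2.imwrite(f'pics/{n}11z.png',cv2.resize(im,None,fx=4,fy=4,interpolation=cv2.INTER_CUBIC))
E
```

```text
t 10.0 trayframe mm [ 24.   79.8 115.4] F tool [-0.7  0.1  0.9] yaw -12.93 open 0.0001 q6 -1.08 ydown [ 0.002  0.001 -1.   ]
now R 29.9 alpha 36.5
[[[-0.001, 0.0, -0.001], [0, 0, 0], 0], [[0.0, 0.0, -0.003], [0, 0, 0], 0], [[0.001, 0.0, -0.004], [0, 0, 0], 0], [[0.002, 0.0, -0.006], [0, 0, 0], 0], [[0.003, 0.0, -0.008], [0, 0, 0], 0]]
```

View pics/side11z.png

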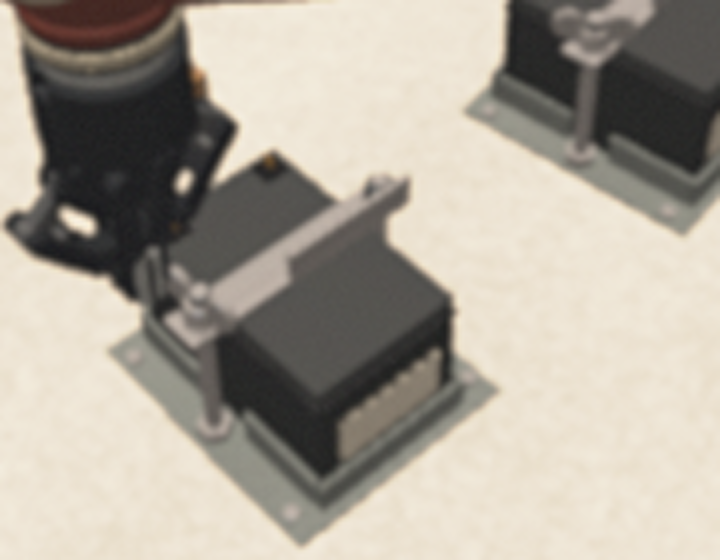

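>>> arm_command --steps '[[[-0.001,0.0,-0.001],[0,0,0],0],[[-0.001,0.0,-0.002],[0,0,0],0],[[-0.001,0.0,-0.003],[0,0,0],0],[[-0.001,0.0,-0.004],[0,0,0],0],[[-0.001,0.0,-0.004],[0,0,0],0]]'

```text
t: 10.55
tool_pos: [0.5909, 0.2368, 0.1158]
tool_rot: [-1.56, 0.174, -0.181]
contact_force: [2.7, 5.8, -1.4]
opening: -0.0003
```

```bash
python3 st.py
```

```text
t 10.55 trayframe mm [ 24.   76.5 115.8] F tool [1.3 1.5 6.3] yaw -12.96 open -0.0003 q6 -1.08 ydown [ 0.005  0.003 -1.   ]
```

>>> arm_command --steps '[[[-0.001,0.0,-0.001],[0,0,0],0],[[-0.001,0.0,-0.002],[0,0,0],0],[[-0.001,0.0,-0.002],[0,0,0],0]]'

```text
t: 10.85
tool_pos: [0.5904, 0.2368, 0.1162]
tool_rot: [-1.556, 0.171, -0.183]
contact_force: [5.3, 6.6, -2.6]
opening: -0.0001
```

```bash
python3 st.py
```

```text
t 10.85 trayframe mm [ 23.4  76.4 116.2] F tool [3.7 2.7 7.6] yaw -12.94 open -0.0001 q6 -1.08 ydown [ 0.008  0.007 -1.   ]
```

>>> arm_command --steps '[[[0.001,0.0,-0.002],[0,0,0],0],[[0.001,0.0,-0.003],[0,0,0],0],[[0.001,0.0,-0.003],[0,0,0],0]]'

```text
t: 11.15
tool_pos: [0.5906, 0.2364, 0.1162]
tool_rot: [-1.55, 0.171, -0.183]
contact_force: [1.6, 9.9, -2.4]
opening: 0.0001
```

```bash
python3 st.py
```

```text
t 11.15 trayframe mm [ 23.7  76.  116.2] F tool [-0.6  2.5 10. ] yaw -12.93 open 0.0001 q6 -1.09 ydown [ 0.009  0.013 -1.   ]
```

>>> arm_command --steps '[[[0.0,0.0,0.006],[0,0,0],0],[[0.0,0.0,0.02],[0,0,0],0],[[0.0,-0.03,0.05],[0,0,0],0],[[0.0,-0.06,0.09],[0,0,0],0],[[-0.03,-0.06,0.13],[0,0,0],0]]'

```text
t: 11.65
tool_pos: [0.5947, 0.3708, 0.1844]
tool_rot: [-1.545, 0.166, -0.193]
contact_force: [0.8, 1.3, 1.7]
opening: -0.0001
```

>>> arm_command --steps '[[[-0.03,0,0.03],[0,0,0],0],[[-0.07,0,0.05],[0,0,0],0],[[-0.11,0,0.07],[0,0,0],0],[[-0.15,0,0.09],[0,0,0],0],[[-0.15,0,0.09],[0,0,0],0]]'

```text
t: 12.15
tool_pos: [0.4646, 0.4959, 0.1837]
tool_rot: [-1.546, 0.162, -0.187]
contact_force: [0.3, -0.6, -0.5]
opening: -0.0005
```

```bash
python3 st.py; cat > look.py <<'E'
import pickle,sys
from h import *
A=np.array([.5496,.1681,-.238]);tag=sys.argv[1];degs=list(map(float,sys.argv[2:5]))
ps={n:ctrl.get_image(n) for n in ['side','top']}
W=lambda x,y,z:np.array([A[0]+np.cos(A[2])*x-np.sin(A[2])*y,A[1]+np.sin(A[2])*x+np.cos(A[2])*y,z])
for n,(r0,r1,c0,c1) in {'side':(235,300,245,310),'top':(190,235,215,260)}.items():
    p=ps[n];im=cv2.cvtColor(p['img'],cv2.COLOR_RGB2BGR)[r0:r1,c0:c1];f=6
    im=cv2.resize(im,None,fx=f,fy=f,interpolation=cv2.INTER_CUBIC);tiles=[im]
    for deg in degs:
        t=np.radians(deg);j=im.copy()
        for s in (1,-1):
            pts=[W(s*np.cos(t)*r,.062+s*np.sin(t)*r,z) for r,z in [(8,.108),(25.5,.108),(25.5,.128),(8,.128)] for r in [r/1e3]]
            q=[proj(p,x)-[r0,c0] for x in pts];q=np.array([[(b[1]+.5)*f,(b[0]+.5)*f] for b in q],int)
            cv2.polylines(j,[q],True,(0,0,255) if s>0 else (255,0,0),1)
        tiles.append(j)
    o=np.vstack([np.hstack(tiles[:2]),np.hstack(tiles[2:])]);k=min(1,590/o.shape[0]);cv2.imwrite(f'pics/{tag}{n}.png',cv2.resize(o,None,fx=k,fy=k))
    save(p,f'{tag}{n}full.png')
E
python3 look.py f1 15 0 -15
```

```text
t 12.15 trayframe mm [-159.9  298.6  183.7] F tool [ 0.4  0.5 -0.6] yaw -12.76 open -0.0005 q6 -0.64 ydown [ 0.017  0.016 -1.   ]
```

View pics/f1side.png

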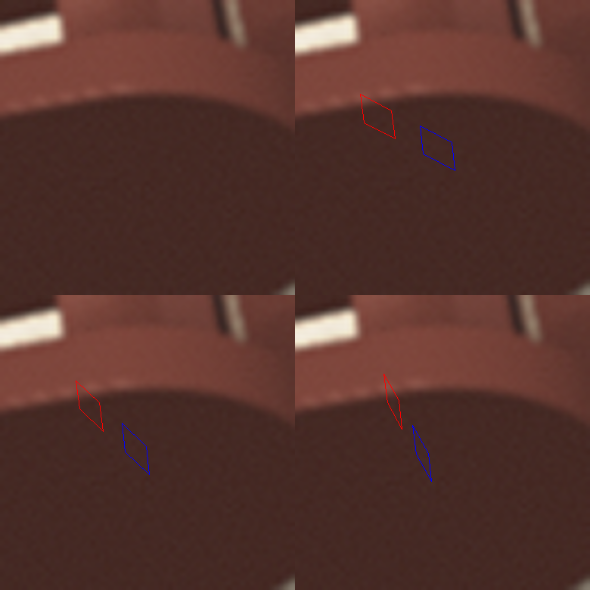

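View pics/f1top.png

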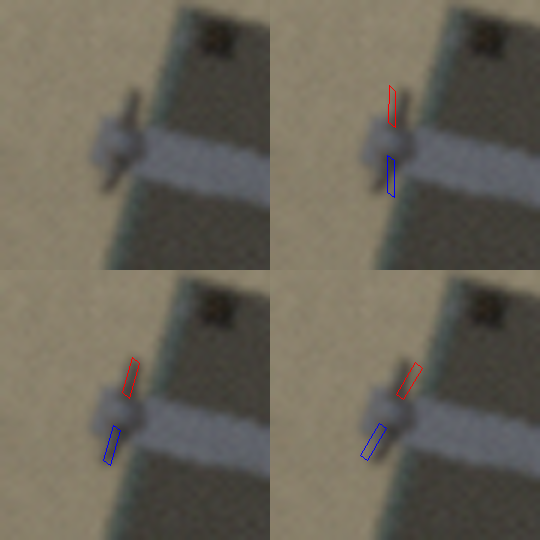

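View pics/f1sidefull.png

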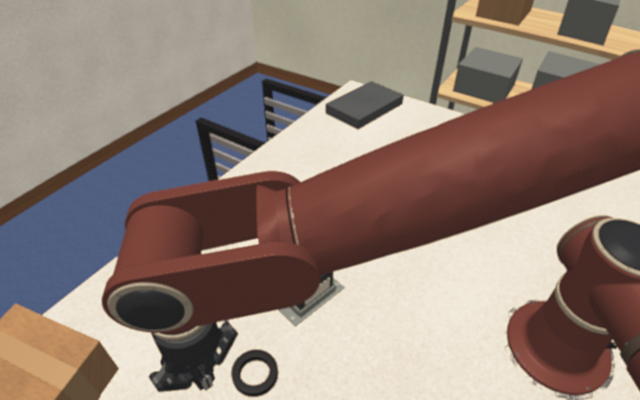

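>>> arm_command --steps '[[[-0.04,0,0.0],[0,0,0],0],[[-0.08,0,0.0],[0,0,0],0],[[-0.12,-0.02,0.0],[0,0,0],0],[[-0.16,-0.03,0.0],[0,0,0],0],[[-0.2,-0.03,0.0],[0,0,0],0]]'

```text
t: 12.75
tool_pos: [0.2734, 0.5383, 0.2132]
tool_rot: [-1.543, 0.163, -0.195]
contact_force: [0.2, 0.3, 0.1]
opening: 0.0001
```

>>> arm_command --steps '[[[-0.04,0,0.0],[0,0,0],0],[[-0.08,0,0.0],[0,0,0],0],[[-0.12,0,0.0],[0,0,0],0],[[-0.15,0,0.0],[0,0,0],0],[[-0.15,0,0.0],[0,0,0],0]]'

```text
t: 13.25
tool_pos: [0.1257, 0.5727, 0.2106]
tool_rot: [-1.544, 0.162, -0.193]
contact_force: [1.1, 0.1, -0.3]
opening: -0.0002
```

```bash
python3 st.py; python3 look.py f2 10 0 -10
```

```text
t 13.25 trayframe mm [-507.3  293.3  210.6] F tool [1.  0.4 0.3] yaw -13.0 open -0.0002 q6 -0.11 ydown [ 0.022  0.017 -1.   ]
```

View pics/f2side.png

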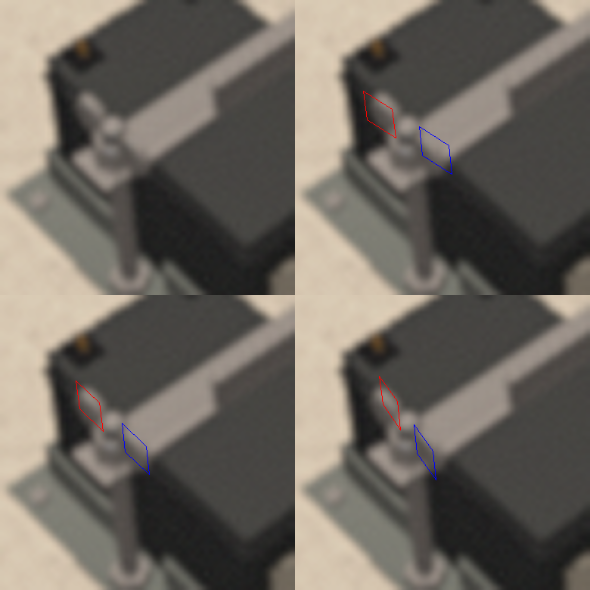

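View pics/f2top.png

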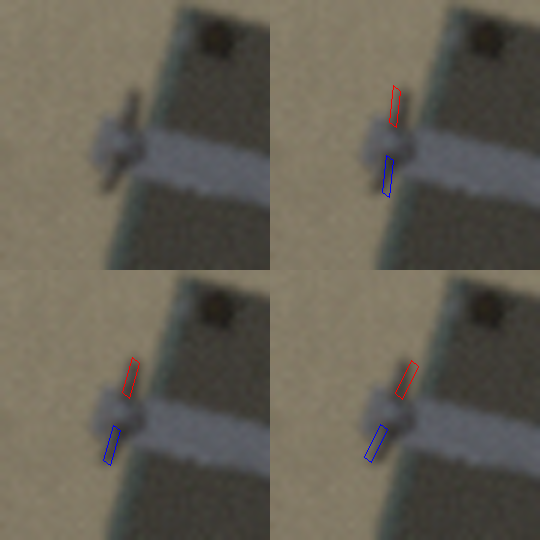

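View pics/f2sidefull.png

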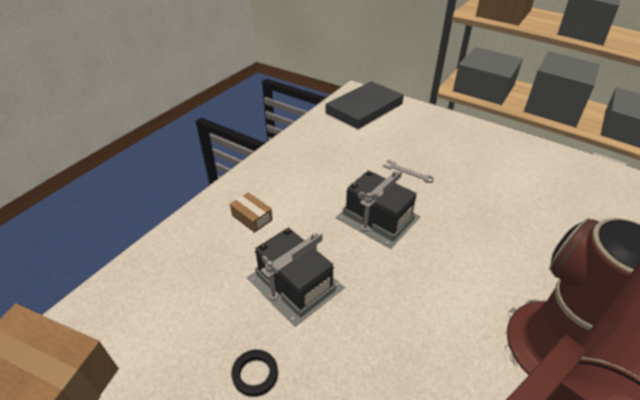

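```bash
python3 -c "
from station import ctrl
print(ctrl.finish_job())"
```

```text
the job is handed in; nothing more can be done
None
```

The bar is home around the stud and the wing nut is down snug on it. I handed the job in at about 13.4 s on the robot's clock, with the arm clear of everything.

- **Bar:** I pushed it round over the battery with the shut fingertips until it stopped. At 12 N and then 23 N it no longer moved, and the fingertip was within 0.3 mm of where the home stop should put it. The pictures show the slotted end around the stud, under the nut.
- **Wing nut:** I turned it clockwise by circling the fingertip round behind one wing, about 510° in all. Turning took about 1–2.5 N. At the end the nut held against 6–10 N. The pictures show its wings along the tray's x axis to within a few degrees, which is the snug position.
- **Everything else:** The last side picture shows the carton, tape, spanner and second battery where they were.
- **Checks that fell short:**
  - Right after I backed off the nut, the arm blocked the side camera, so I moved it clear and looked again.
  - The nut's height is too fine to measure from the pictures, so snug rests on the firm stop and the wing angle.

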